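# Clear the inspection plate and hold the loupe over the air cap

### The arm

A 6-joint arm with a two-finger parallel gripper is mounted at the origin on the work surface. World frame = base frame: x ahead of the robot, y to its left, z up, the work surface at z = 0. Lengths are in m, angles in rad, forces in N, time in s.
With the tool pointing down it reaches from about 0.3 to 0.95 m from the base axis. Payload 3.1 kg.
Tool frame: the origin (TCP) lies at the very end of the fingers, on their centre line; the grasp point (between the pads) lies 19 mm behind it; z points along the fingers, y is the line along which they close (so a half turn about z gives the same grasp; the last joint's range is limited). The gripper opens to 85 mm and grips with 20 to 120 N. Pads are 22 mm wide; open, the fingers measure 114 mm over their backs; the gripper's body (76 mm by 85 mm) begins 54 mm behind the grasp point. The pads swing forward as they close: fully open they stand 13 mm farther back than shut.
Start: joints at [-1.316, 0.308, 1.634, -0, 1.2, -0.07], TCP at [0.199, -0.592, 0.231] pointing down, gripper open.
Joint ranges: [-3.06, 3.06], [-0.79, 1.96], [0.05, 2.63], [-1.19, 4.34], [0.05, 2.64], [-2.94, 2.94]. Speed limits (rad/s): [2.79, 2.79, 3.14, 3.14, 3.14, 3.14].

### API

Orientations are given as a unit quaternion [w, x, y, z].
In Python, from rig import arm, viewer gives the robot as it stands.
- The arm moves only by the tool send_rows, never from a script. Its argument "moves" is a list of rows, each an object with "travel": the shift along the world's x, y, z in m, a list of three; "roll": the turn about the world's z in rad. A call has 1 to 12 rows; each row is the pose to reach, as a shift and turn from the pose commanded when the call began; what a row does not reach only later rows make up. A row lasts 1/8 s, in which the tool goes at most 62.5 mm and 10.7 degrees, less where a joint would pass 70% of its speed; a pose out of reach is approached as far as the arm can. A call with a gripper value outside its range is refused whole. "grip" is the closure, from -1 (fully open) to 1 (shut), set as the call begins (left out, the last holds). The fingers move at their own pace and stop on an object; the grip force is fixed at half the most. Time passes only in rows, so rows that repeat a pose let the fingers close. It gives the time, the measured TCP pose, the force, the opening and the grip force at its end, in the units of the state.
- arm.get_state(): the state, without advancing time (a new reading comes with each control period).
- viewer.read_camera(name): name is "scene" or "top" or "wrist"; returns a dict with "img" (400x640x3 uint8, red, green, blue), "z_map" (400x640 float32, m along the optical axis (not along the pixel's ray), 0 where there is no reading), "fovy" (degrees; the focal length in pixels is half the picture's height over the tangent of half this angle, whatever the lens; pixels are square), "cx", "cy" (the principal point, pixels), "k1" (the pictures are not rectified: a ray, as slopes to the right and down, at radius r is drawn at 1 + k1 r^2 times it, then the intrinsics apply), "extrinsics" (4x4, takes a point from camera to world coordinates); the wrist camera has in their place "T_tool_cam" (4x4, takes a point from camera to tool coordinates, whose origin is the TCP and whose axes are the flange's). Camera axes: x right, y up, looking along -z (the intrinsics and any distortion apply to the point x, -y, -z); pixel columns grow to the right and rows downward; lengths in m; the calibration is good to about 2 mm. A picture is of the moment at which its call begins: read the wrist's pose just before it.
- arm.finish_job(): hands the job in; it is judged then, once.
The state is a dict: "t": time; "q": joint angles; "dq": joint speeds; "joint_torque": joint torques, N m; "tcp_pos": TCP position; "tool_rot": TCP orientation; "ft_force": force on the tool from outside, world axes, zero at the start; "torque": the same for the moment, N m; "grip_width": finger opening in m; "grasp_force": force on a finger pad.
Only numpy, scipy, OpenCV 4.12 (cv2) and the standard library are available. Lean on these libraries where they do the work, as an engineer would, in place of code of your own. Each camera call takes 0.05 s, during which the arm holds its last target. There are 200 camera calls.

### The job

Pick up the bench brush and sweep the three chunks of wood scrap off the inspection plate onto the bench without touching them with anything but the brush, then put the brush down on the bench, clear of the plate. Take the loupe and hold it level and still with its lens centred over the brass air cap, the middle of the lens rim at the same height as the middle of the black collar on the focus post, never touching the fixture with the loupe, knocking the collar or disturbing the other things on the bench. Finish like that, still holding the loupe in the air over the cap.

Things in the scene. Friction and masses are not known exactly. Their poses are not given: they have to be found in the camera images.
- plate_top (a point): Centre of the top face of the inspection plate: aluminium, 230 mm (x) by 160 mm (y), 12 mm thick, fixed flat on the bench; this point is 12 mm above the bench. Its x axis runs along the plate from the end nearest the robot, where the scraps lie, to the end with the focus post. Air cap and post stand on this axis, 35 mm and 97 mm beyond this point; the rest is bare.
- cap (a point): Top of the part: the brass air cap of a spray gun, 32 mm across, with two little horns, fixed upright on the plate. This point is the middle of the cap in plan, at the height of the horn tips, 26 mm above the plate.
- focus_mark (a point): Centre of the black collar (20 mm across, 10 mm tall) on the thin steel focus post (8 mm across, 130 mm tall, 62 mm beyond the cap along the plate's x). The collar's height marks the focal height; it starts anywhere from 55 to 95 mm above the plate, held by friction: a knock shifts it.
- brush_grip (a point): Place to grip the bench brush, across its 24 mm wide wooden back (110 mm long, 30 to 50 mm above the bristle tips), near the centre of mass: 40 mm above the tips, 20 mm from the middle of the bristle block towards the handle (-x). The brush stands on its bristles; its x is its length. 120 to 195 g.
- loupe_grip (a point): In the handle of the hand loupe, near its centre of mass, 11 mm above the underside; grip across the 16 mm width. Loupe lies flat: black straight handle 100 mm long (x), 22 mm tall, then at +x a round steel lens rim 68 mm across, 16 mm tall, flush underneath. Lens centre is 67 mm ahead (+x) and 3 mm lower. 80 to 130 g.
- lens (a point): Centre of the loupe's lens, in the middle of the rim (8 mm above the rim's underside); its z axis is the lens axis, upright when the loupe is level; its x axis points away from the handle.
- stand: The whole inspection fixture, fixed: plate, cap, post and collar. Origin under the plate's centre at bench height, axes as plate_top.
- brush: The bench brush; origin at the middle of the bristle tips. Stiff bristle block 100 mm long (x), 32 mm wide (y), 31 mm tall, under the wooden back; a horizontal handle, 20 mm wide, 16 mm tall, runs on to -x, to 145 mm from the origin.
- loupe: The loupe; origin under the middle of its handle, axes as loupe_grip.
- scrap0_mid (a point): Centre of a loose chunk broken off a wooden mixing paddle, about 20 x 16 x 17 mm, 12 g; the three lie on the bare part of the plate between its near end and the cap.
- scrap0: The same chunk; origin at the centre of its underside.
- scrap1_mid (a point): Centre of a loose chunk broken off a wooden mixing paddle, about 18 x 18 x 18 mm, 12 g; the three lie on the bare part of the plate between its near end and the cap.
- scrap1: The same chunk; origin at the centre of its underside.
- scrap2_mid (a point): Centre of a loose chunk broken off a wooden mixing paddle, about 22 x 15 x 16 mm, 12 g; the three lie on the bare part of the plate between its near end and the cap.
- scrap2: The same chunk; origin at the centre of its underside.
- cup: Bystander: clear plastic measuring cup, 84 mm across, 100 mm tall; origin at its underside.
- tin: Bystander: steel tin, 86 mm across, 110 mm tall; origin at its underside.
- jar: Bystander: small jar with a black cap, 50 mm across, 70 mm tall; origin at its underside.
- tape: Bystander: roll of paper masking tape lying flat, 84 mm across, 25 mm tall; origin at its underside.
- plug: Bystander: black plastic plug, 44 mm across, 22 mm tall; origin at its underside.
- wrench: Bystander: steel spanner 130 mm long, lying flat; origin at its underside.
There are look-alikes about, which are no part of the job. What is shaped like the brush but blue is not meant.

How it is judged:
By the outcome, as a careful person would: the job done as asked, in the order asked, and still so for the second after the job is handed in, while the arm keeps its last pose, push and grip.
It also fails if it takes over 58 s, if anything falls off the work surface, if the arm or the gripper's body presses on something with over 40 N, if the wrist force passes 120 N, or if a joint passes its speed limit or range.

## Working session

There is one attempt and no reset: what is moved stays moved. The work goes in short steps, Python scripts to look and compute and a tool call to move; the robot and the scene stay as the last step left them, time stands still between calls to the robot, and variables do not carry over. Pictures are saved under pics/ and viewed, at most 10 in all, crops included, and the job is handed in when it is done.

Besides the shell and the picture viewer there is one more tool, called by a JSON object that holds its "name" and its "arguments", one argument or row to a line. send_rows: Moves the arm, as the interface text tells. Its arguments: {"type":"object","properties":{"moves":{"type":"array","items":{"type":"object","properties":{"travel":{"type":"array","items":{"type":"number"}},"roll":{"type":"number"}}}},"grip":{"type":"number"}},"required":["moves"]}

```bash
ls; mkdir -p pics
cat > h.py <<'E'
import numpy as np, cv2
from rig import arm, viewer
from scipy.spatial.transform import Rotation as R
def cam(name):
    s=arm.get_state(); d=viewer.read_camera(name)
    if 'extrinsics' in d: T=np.array(d['extrinsics'])
    else:
        w,x,y,z=s['tool_rot']; B=np.eye(4); B[:3,:3]=R.from_quat([x,y,z,w]).as_matrix(); B[:3,3]=s['tcp_pos']
        T=B@np.array(d['T_tool_cam'])
    im=d['img']; h,w=im.shape[:2]; f=h/2/np.tan(np.radians(d['fovy'])/2)
    K=np.array([[f,0,d['cx']],[0,f,d['cy']],[0,0,1.]])
    v,u=np.mgrid[0:h,0:w].astype(float)
    a=(u-d['cx'])/f; b=(v-d['cy'])/f; xa,yb=a.copy(),b.copy()
    for _ in range(20):
        k=1+d['k1']*(xa**2+yb**2); xa=a/k; yb=b/k
    z=d['z_map']; P=np.stack([xa*z,-yb*z,-z,np.ones_like(z)],-1)@T.T
    P=P[...,:3]; P[z<=0]=np.nan
    D=np.stack([xa,-yb,-np.ones_like(xa)],-1)@T[:3,:3].T
    return dict(img=im,P=P,D=D,o=T[:3,3],K=K,T=T,k1=d['k1'])
def proj(c,p):
    q=np.linalg.inv(c['T'])@np.r_[p,1]; x,y=q[0]/-q[2],-q[1]/-q[2]; k=1+c['k1']*(x*x+y*y)
    return c['K'][0,0]*x*k+c['K'][0,2], c['K'][1,1]*y*k+c['K'][1,2]
def save(n,im): cv2.imwrite('pics/'+n,cv2.cvtColor(im,cv2.COLOR_RGB2BGR))
E
python3 - <<'E'
from h import *
import pickle
for n in ['scene','top']:
    c=cam(n); save(n+'0.png',c['img']); pickle.dump(c,open(n+'.pkl','wb')); print(n,c['o'],c['K'][0,0],c['k1'],np.nanmin(c['P'][...,2]))
s=arm.get_state(); print(s)
E
```

```text
pics
scene [ 1.26582289 -0.03497093  0.82669271] 394.2387924401095 0.02006232023230606 -0.7752545156743202
top [0.30833007 0.01651655 1.11139566] 396.33244874531607 -0.057661156655083874 -0.7679350800586817
{'t': 0.1, 'q': array([-1.31566296e+00,  3.08939380e-01,  1.63506401e+00,  2.20489558e-05,
        1.19967604e+00, -6.97112192e-02]), 'dq': array([ 0.00103499,  0.00019055, -0.003522  ,  0.00099938,  0.00080331,
        0.00060031]), 'joint_torque': array([ 3.00560314e-04, -4.16408193e+01, -2.77645004e+01, -3.22207063e-05,
        4.01872312e-03, -1.54725325e-05]), 'tcp_pos': array([ 0.19926215, -0.59160284,  0.23014628]), 'tool_rot': array([-1.03985760e-03,  9.86838583e-01,  1.61705044e-01, -8.63694132e-05]), 'ft_force': array([ 0.51444587,  0.29076939, -0.06788159]), 'torque': array([ 0.0245069 , -0.01149022,  0.01492539]), 'grasp_force': 0.0, 'grip_width': 0.08565919476121134}
```

View pics/scene0.png

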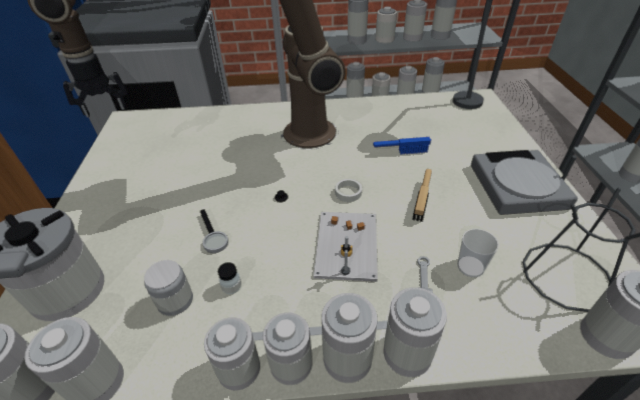

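View pics/top0.png

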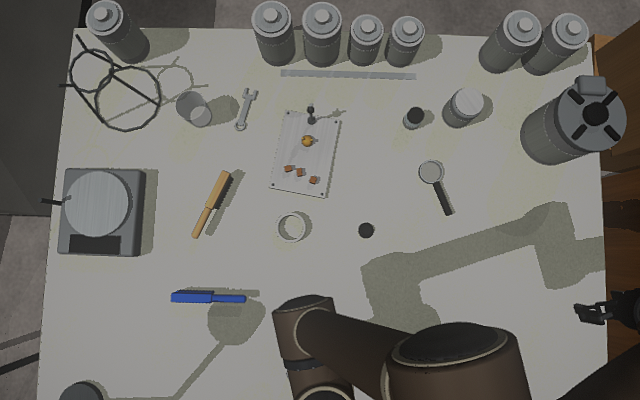

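The top view shows the wooden brush at about (212,205) and the blue look-alike at (207,297). The brush meant is the wooden one, with its bristle end up at (222,180) and its handle towards (195,235). There is one loupe: its rim is at (431,173) and its handle runs to (448,212). The plate is centred near (305,152), with scraps at (289,168), (300,172) and (314,180). I'll confirm in one crop and measure.

Run:
```python
from h import *
import pickle
c=pickle.load(open('top.pkl','rb')); P=c['P']; im=c['img']
save('crop.png',cv2.resize(im[90:250,160:480],(800,400),interpolation=cv2.INTER_CUBIC))
Z=P[...,2]
hsv=cv2.cvtColor(im,cv2.COLOR_RGB2HSV)
reg=np.zeros(Z.shape,bool); reg[85:250,160:490]=1
print('bench z', np.nanmedian(Z[215:245,330:350]), np.nanmedian(Z[160:190,360:400]))
m=(reg&(Z>0.008)).astype(np.uint8)
n,l,st,ce=cv2.connectedComponentsWithStats(m)
for i in range(1,n):
    if st[i,4]<15: continue
    Q=P[l==i]; r=cv2.minAreaRect(Q[:,:2].astype(np.float32)*1000)
    print(st[i],Q.mean(0).round(3),'zmax',Q[:,2].max().round(3),'z50',np.median(Q[:,2]).round(3),'rect mm',np.round(r[0],1),np.round(r[1],1),round(r[2],1))
# scraps
m=(reg&(Z>0.018)&(Z<0.05)).astype(np.uint8); m[:105]=0;m[200:]=0;m[:,:260]=0;m[:,350:]=0
n,l,st,ce=cv2.connectedComponentsWithStats(m)
for i in range(1,n):
    Q=P[l==i]; print('S',st[i],Q.mean(0).round(3),Q[:,2].max().round(3))
```

```text
bench z 0.0005151584748653848 0.0008142520254807994
[ 442   87   42   42 1215] [ 0.686 -0.356  0.09 ] zmax 0.116 z50 0.108 rect mm [ 695.1 -363.9] [83.7 82.7] 65.1
[244  88   4   6  15] [0.749 0.246 0.009] zmax 0.012 z50 0.009 rect mm [748.3 246.3] [ 7.6 16.7] 76.0
[175  90  37  38 880] [0.674 0.379 0.063] zmax 0.105 z50 0.066 rect mm [669.9 375.1] [82.8 81.4] 31.0
[247  91  10  10  29] [0.733 0.226 0.009] zmax 0.011 z50 0.009 rect mm [731.9 223.5] [22.2 28.8] 29.3
[245 100   6   7  15] [0.711 0.238 0.01 ] zmax 0.013 z50 0.009 rect mm [710.  240.7] [14.  17.6] 73.6
[ 269  103   71   95 4456] [0.565 0.069 0.015] zmax 0.145 z50 0.013 rect mm [566.4  69.4] [160.3 231.2] 80.5
[403 107  22  23 354] [ 0.664 -0.23   0.057] zmax 0.077 z50 0.068 rect mm [ 667.5 -234.1] [44.8 47.4] 21.1
[236 109  11  20  52] [0.665 0.251 0.009] zmax 0.013 z50 0.009 rect mm [662.3 249.4] [28.4 52.2] 64.7
[419 160  34  56 696] [ 0.496 -0.301  0.016] zmax 0.029 z50 0.015 rect mm [ 484.3 -316.8] [163.3  67. ] 34.8
[191 170  43  69 793] [0.419 0.311 0.044] zmax 0.057 z50 0.048 rect mm [408.7 316.7] [ 28.4 200.7] 66
[... 662 characters left out ...]
S [332 154   1   1   1] [ 0.564 -0.01   0.019] 0.019
S [278 162   1   1   1] [0.537 0.141 0.018] 0.018
S [294 162   1   1   1] [0.538 0.096 0.018] 0.018
S [297 163   1   1   1] [0.535 0.088 0.018] 0.018
S [284 165   8   7  46] [0.518 0.113 0.028] 0.035
S [309 164   1   1   1] [0.533 0.054 0.02 ] 0.02
S [296 168   6   8  44] [0.509 0.082 0.028] 0.034
S [304 172   1   1   1] [0.51  0.067 0.019] 0.019
S [309 176   8   8  46] [0.488 0.043 0.03 ] 0.034
S [273 185   1   1   1] [0.471 0.152 0.02 ] 0.02
S [281 185   1   1   1] [0.471 0.13  0.019] 0.019
S [272 187   1   1   1] [0.465 0.155 0.018] 0.018
S [286 187   1   1   1] [0.466 0.116 0.018] 0.018
S [310 195   1   1   1] [0.446 0.048 0.019] 0.019
```

View pics/crop.png

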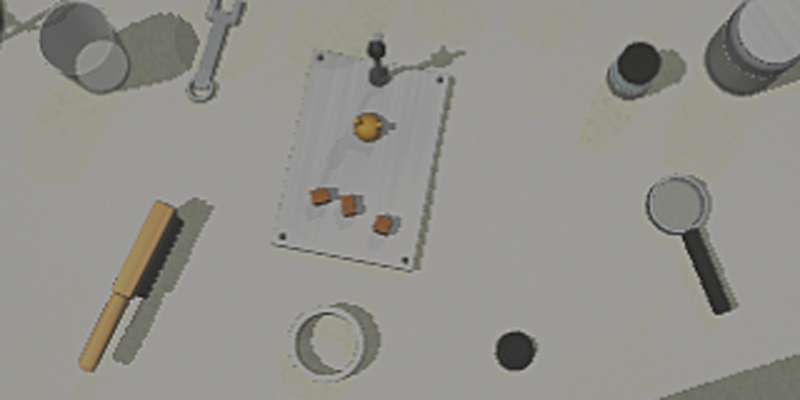

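The crop confirms it. The wooden brush (crop 130,290) is tan and the only wooden one. The black-handled loupe (crop 680,205) is the only one there. First I move towards the brush, with a stop near the plate to measure with the wrist camera.

{"name": "send_rows", "arguments": {
  "moves": [
    {"travel":[0.1,0.2,0.05],"roll":0.7},
    {"travel":[0.15,0.3,0.08],"roll":0.8},
    {"travel":[0.2,0.59,0.1],"roll":2.4},
    {"travel":[0.2,0.59,0.1],"roll":2.4},
    {"travel":[0.2,0.59,0.1],"roll":2.4},
    {"travel":[0.2,0.59,0.1],"roll":2.4},
    {"travel":[0.2,0.59,0.1],"roll":2.4},
    {"travel":[0.2,0.59,0.1],"roll":2.4},
    {"travel":[0.2,0.59,0.1],"roll":2.4},
    {"travel":[0.2,0.59,0.1],"roll":2.4},
    {"travel":[0.2,0.59,0.1],"roll":2.4},
    {"travel":[0.2,0.59,0.1],"roll":2.4}
  ],
  "grip": -1
}}

```text
t: 1.6
tcp_pos: [0.3993, -0.0007, 0.3311]
tool_rot: [-0.0, 0.275, 0.962, -0.0]
ft_force: [0.2, 0.4, -1.0]
grip_width: 0.0852
grasp_force: 0.0
```

Run:
```python
from h import *
import pickle
c=cam('wrist'); save('w0.png',c['img']); pickle.dump(c,open('w0.pkl','wb')); print(c['o'],c['T'],c['K'][0,0],c['k1'])
for p in [(0.43,.307,.05),(0.566,.069,.012),(.354,-.11,0),(.661,.053,.14)]: print(p,np.round(proj(c,p)))
print(arm.get_state()['q'])
```

```text
[0.34455179 0.03380141 0.47439735] [[ 5.28542357e-01 -8.20016517e-01 -2.19581167e-01  3.44551795e-01]
 [ 8.48906717e-01  5.10370988e-01  1.37400293e-01  3.38014072e-02]
 [-6.02652233e-04 -2.59025802e-01  9.65870214e-01  4.74397353e-01]
 [ 0.00000000e+00  0.00000000e+00  0.00000000e+00  1.00000000e+00]] 290.67905095951414 -0.02692230602294631
(0.43, 0.307, 0.05) [521.  67.]
(0.566, 0.069, 0.012) [406. 224.]
(0.354, -0.11, 0) [249. 172.]
(0.661, 0.053, 0.14) [455. 318.]
[-1.12391860e-01 -2.37342056e-01  1.99657369e+00 -6.34987754e-05
  1.38314116e+00 -1.12898234e+00]
```

View pics/w0.png

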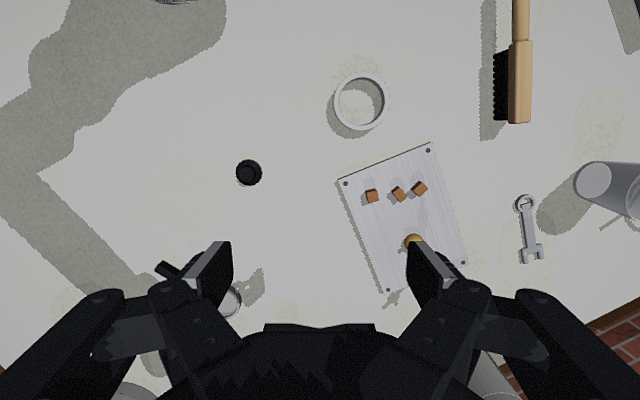

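The wrist view shows the wooden brush at (518,80), the three scraps at (372,196), (398,193) and (419,188), and the cap at (412,240). Next I go above the brush.

{"name": "send_rows", "arguments": {
  "moves": [
    {"travel":[0.03,0.06,-0.02],"roll":0.14},
    {"travel":[0.031,0.308,-0.12],"roll":0.14},
    {"travel":[0.031,0.308,-0.12],"roll":0.14},
    {"travel":[0.031,0.308,-0.12],"roll":0.14},
    {"travel":[0.031,0.308,-0.12],"roll":0.14},
    {"travel":[0.031,0.308,-0.12],"roll":0.14},
    {"travel":[0.031,0.308,-0.12],"roll":0.14},
    {"travel":[0.031,0.308,-0.12],"roll":0.14}
  ]
}}

```text
t: 2.65
tcp_pos: [0.4308, 0.3046, 0.2116]
tool_rot: [0.0, 0.213, 0.977, -0.0]
ft_force: [-0.3, 0.3, 0.6]
grip_width: 0.0852
grasp_force: 0.0
```

Run:
```python
from h import *
import pickle
c=cam('wrist'); pickle.dump(c,open('w1.pkl','wb')); save('w1.png',c['img'])
s=arm.get_state(); q=s['tool_rot']; tcp=s['tcp_pos']; yx=np.degrees(2*np.arctan2(q[2],q[1])); print(tcp,'tool x yaw',yx)
P=c['P'];hsv=cv2.cvtColor(c['img'],cv2.COLOR_RGB2HSV)
m=(P[...,2]>0.043)&(P[...,2]<0.056)&(np.hypot(P[...,0]-.41,P[...,1]-.315)<.16)&(hsv[...,1]>60)
Q=P[m]; r=cv2.minAreaRect(Q[:,:2].astype(np.float32)*1000); print(len(Q),r,np.median(Q[:,2]))
b=cv2.boxPoints(r); print(b)
# width profile along axis
d=np.radians(-23.8); u=np.array([np.cos(d),np.sin(d)]); v=np.array([-u[1],u[0]])
o=np.array([.4499,.2985]); a=(Q[:,:2]-o)@u; w=(Q[:,:2]-o)@v
for k in np.arange(-.15,.065,.01):
    t=w[abs(a-k)<.003]
    if len(t)>3: print(round(k,3),t.min().round(4),t.max().round(4),Q[abs(a-k)<.003,2].mean().round(4))
print(a.min(),a.max())
# plate & scraps from w0
c=pickle.load(open('w0.pkl','rb'));P=c['P'];Z=P[...,2]
ok=(P[...,0]>.42)&(P[...,0]<.58)&(P[...,1]>-.03)&(P[...,1]<.17)
n,l,st,ce=cv2.connectedComponentsWithStats((ok&(Z>.02)&(Z<.05)).astype(np.uint8))
for i in range(1,n):
    if st[i,4]>30: print('S',st[i],P[l==i].mean(0).round(4),np.percentile(P[l==i][:,2],[5,50,95]).round(4))
```

```text
[0.43098482 0.30446521 0.21192889] tool x yaw 155.42685026163528
3759 ((409.8832702636719, 320.59820556640625), (24.030187606811523, 198.16595458984375), 66.33585357666016) 0.04962365695846743
[[314.30923 349.36282]
 [495.81223 269.824  ]
 [505.4573  291.8336 ]
 [323.9543  371.3724 ]]
-0.14 -0.0056 0.0122 0.0478
-0.13 -0.0058 0.0121 0.048
-0.12 -0.006 0.0121 0.048
-0.11 -0.0062 0.0121 0.0478
-0.1 -0.0053 0.012 0.0478
-0.09 -0.0055 0.012 0.048
-0.08 -0.0056 0.012 0.0478
-0.07 -0.0058 0.012 0.0478
-0.06 -0.0059 0.0119 0.0477
-0.05 -0.0071 0.015 0.0506
-0.04 -0.0073 0.0149 0.0506
-0.03 -0.0075 0.0149 0.0505
-0.02 -0.0077 0.0161 0.0504
-0.01 -0.0079 0.0162 0.0504
0.0 -0.0069 0.0162 0.0504
0.01 -0.0071 0.0162 0.0503
0.02 -0.0072 0.0162 0.0504
0.03 -0.0074 0.0162 0.0504
0.04 -0.0076 0.0163 0.0504
0.05 -0.0066 0.0151 0.0505
-0.14460111175172385 0.053569232017482496
S [412 181  16  16 148] [0.5167 0.1127 0.0283] [0.0224 0.029  0.0305]
S [392 187  15  15 136] [0.5077 0.0808 0.028 ] [0.0248 0.0284 0.0299]
S [366 189  13  14 143] [0.4869 0.0436 0.0295] [0.0225 0.0303 0.0323]
```

{"name": "send_rows", "arguments": {
  "moves": [
    {"travel":[0.002,0.006,-0.05],"roll":0.016},
    {"travel":[0.002,0.006,-0.1],"roll":0.016},
    {"travel":[0.002,0.006,-0.15],"roll":0.016},
    {"travel":[0.002,0.006,-0.175],"roll":0.016},
    {"travel":[0.002,0.006,-0.182],"roll":0.016},
    {"travel":[0.002,0.006,-0.182],"roll":0.016},
    {"travel":[0.002,0.006,-0.182],"roll":0.016}
  ]
}}

```text
t: 3.58
tcp_pos: [0.4341, 0.3122, 0.0311]
tool_rot: [0.001, 0.204, 0.979, 0.001]
ft_force: [-0.3, -0.9, 0.5]
grip_width: 0.0856
grasp_force: 0.0
```

{"name": "send_rows", "arguments": {
  "moves": [
    {"travel":[0,0,0],"roll":0},
    {"travel":[0,0,0],"roll":0},
    {"travel":[0,0,0],"roll":0},
    {"travel":[0,0,0],"roll":0},
    {"travel":[0,0,0],"roll":0},
    {"travel":[0,0,0],"roll":0},
    {"travel":[0,0,0],"roll":0},
    {"travel":[0,0,0],"roll":0},
    {"travel":[0,0,0],"roll":0},
    {"travel":[0,0,0],"roll":0}
  ],
  "grip": 1
}}

```text
t: 4.82
tcp_pos: [0.4336, 0.3124, 0.031]
tool_rot: [0.001, 0.204, 0.979, 0.001]
ft_force: [-0.9, -0.9, 9.0]
grip_width: 0.0226
grasp_force: 94.1
```

{"name": "send_rows", "arguments": {
  "moves": [
    {"travel":[0,0,0.03],"roll":0},
    {"travel":[0,0,0.06],"roll":0},
    {"travel":[0.02,-0.04,0.06],"roll":0.1},
    {"travel":[0.04,-0.08,0.06],"roll":0.2},
    {"travel":[0.061,-0.1245,0.06],"roll":0.246},
    {"travel":[0.061,-0.1245,0.06],"roll":0.246},
    {"travel":[0.061,-0.1245,0.06],"roll":0.246}
  ]
}}

```text
t: 5.7
tcp_pos: [0.4928, 0.1871, 0.0888]
tool_rot: [-0.001, 0.083, 0.997, -0.0]
ft_force: [-0.6, 1.3, -1.5]
grip_width: 0.0228
grasp_force: 91.8
```

```bash
cat > brush.py <<'E'
from h import *
c=cam('wrist'); s=arm.get_state(); q=s['tool_rot']; print(s['tcp_pos'],'yaw',np.degrees(2*np.arctan2(q[2],q[1])))
P=c['P'];hsv=cv2.cvtColor(c['img'],cv2.COLOR_RGB2HSV); t=s['tcp_pos']
d=np.radians(-9.5); u=np.array([np.cos(d),np.sin(d)]); v=np.array([-u[1],u[0]])
a=(P[...,:2]-t[:2])@u; w=(P[...,:2]-t[:2])@v; Z=P[...,2]
m=(Z>t[2]+.005)&(Z<t[2]+.04)&(abs(w)<.03)&(a>-.15)&(a<.1)&(hsv[...,1]>60)
for k in np.arange(-.13,.09,.01):
    g=m&(abs(a-k)<.003)
    if g.sum()>8: print(round(k,3),w[g].min().round(4),w[g].max().round(4),np.median(Z[g]-t[2]).round(4))
print(a[m].min(),a[m].max())
E
python3 brush.py
```

```text
[0.49263137 0.1875658  0.08883045] yaw 170.55697488651964
-0.11 -0.0097 0.0096 0.0172
-0.1 -0.01 0.0097 0.0172
-0.09 -0.0097 0.0096 0.0172
-0.08 -0.0099 0.0093 0.0172
-0.07 -0.01 0.0094 0.0173
-0.06 -0.0098 0.0092 0.0172
-0.05 -0.01 0.0095 0.0172
-0.04 -0.0097 0.009 0.0172
-0.03 -0.0119 0.0118 0.0195
-0.02 -0.012 0.0115 0.0196
-0.01 -0.0203 0.0123 0.0197
-0.0 -0.0118 0.0128 0.0198
0.01 -0.0132 0.0112 0.0197
0.02 -0.012 0.0114 0.0196
0.03 -0.0122 0.0117 0.0195
-0.1110288690981574 0.036491437999717186
```

{"name": "send_rows", "arguments": {
  "moves": [
    {"travel":[0.002,0,-0.025],"roll":0},
    {"travel":[0.002,0,-0.043],"roll":0},
    {"travel":[0.002,0,-0.043],"roll":0},
    {"travel":[0.002,0,-0.043],"roll":0}
  ]
}}

```text
t: 6.25
tcp_pos: [0.4954, 0.1877, 0.0464]
tool_rot: [0.0, 0.082, 0.997, 0.0]
ft_force: [0.4, -0.2, -1.6]
grip_width: 0.0226
grasp_force: 91.8
```

{"name": "send_rows", "arguments": {
  "moves": [
    {"travel":[-0.0025,-0.015,-0.001],"roll":0},
    {"travel":[-0.006,-0.035,-0.001],"roll":0},
    {"travel":[-0.0093,-0.055,-0.001],"roll":0},
    {"travel":[-0.0127,-0.075,-0.001],"roll":0},
    {"travel":[-0.016,-0.095,-0.001],"roll":0},
    {"travel":[-0.0194,-0.115,-0.001],"roll":0},
    {"travel":[-0.0228,-0.135,-0.001],"roll":0},
    {"travel":[-0.0261,-0.155,-0.001],"roll":0},
    {"travel":[-0.0295,-0.175,-0.001],"roll":0},
    {"travel":[-0.032,-0.19,-0.001],"roll":0},
    {"travel":[-0.032,-0.19,-0.001],"roll":0}
  ]
}}

```text
t: 7.62
tcp_pos: [0.4631, -0.0042, 0.0454]
tool_rot: [0.0, 0.084, 0.996, 0.0]
ft_force: [0.6, -0.0, -1.0]
grip_width: 0.0229
grasp_force: 91.8
```

Run:
```python
from h import *
c=cam('scene'); save('s1.png',cv2.resize(c['img'][180:310,230:470],(800,433),interpolation=cv2.INTER_CUBIC))
print(arm.get_state()['tcp_pos'])
```

```text
[ 0.46325362 -0.00351183  0.04537284]
```

View pics/s1.png

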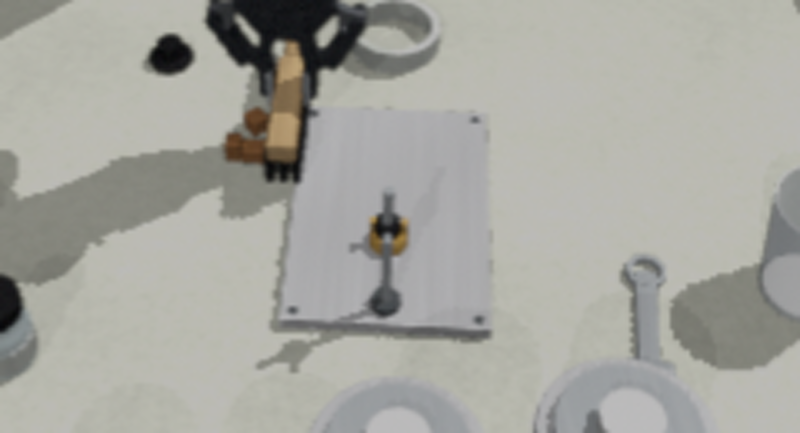

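All three chunks are off the plate on its -y side, at crop pixels (256,120), (240,147) and (256,150). I lift, carry the brush to clear bench on the +y side, and check from above.

{"name": "send_rows", "arguments": {
  "moves": [
    {"travel":[0,0,0.03],"roll":0},
    {"travel":[0,0,0.06],"roll":0},
    {"travel":[0.008,0.05,0.06],"roll":0},
    {"travel":[0.016,0.1,0.06],"roll":0},
    {"travel":[0.024,0.15,0.06],"roll":0},
    {"travel":[0.032,0.2,0.06],"roll":0},
    {"travel":[0.04,0.24,0.06],"roll":0},
    {"travel":[0.044,0.265,0.06],"roll":0},
    {"travel":[0.044,0.265,0.03],"roll":0},
    {"travel":[0.044,0.265,0.01],"roll":0},
    {"travel":[0.044,0.265,-0.005],"roll":0},
    {"travel":[0.044,0.265,-0.005],"roll":0}
  ]
}}

```text
t: 9.18
tcp_pos: [0.506, 0.2613, 0.0386]
tool_rot: [-0.002, 0.083, 0.997, -0.001]
ft_force: [-0.5, 0.6, -1.6]
grip_width: 0.0227
grasp_force: 91.8
```

Run:
```python
from h import *
c=cam('top'); save('t1.png',cv2.resize(c['img'][90:250,160:480],(800,400),interpolation=cv2.INTER_CUBIC))
P=c['P'];Z=P[...,2]; hsv=cv2.cvtColor(c['img'],cv2.COLOR_RGB2HSV)
C=np.array([.5664,.0694]);d=np.radians(-9.5);u=np.array([np.cos(d),np.sin(d)]);v=np.array([-u[1],u[0]])
a=(P[...,:2]-C)@u;w=(P[...,:2]-C)@v
m=(hsv[...,1]>110)&(hsv[...,0]<20)&(abs(a)<.2)&(w<0)&(w>-.25)
n,l,st,ce=cv2.connectedComponentsWithStats(m.astype(np.uint8))
for i in range(1,n):
    if st[i,4]>4: g=l==i; print(st[i],a[g].min().round(3),a[g].max().round(3),w[g].min().round(3),w[g].max().round(3),Z[g].max().round(3))
s=arm.get_state();print(s['tcp_pos'],s['ft_force'])
```

```text
[306 136   6  10  46] 0.021 0.046 -0.015 -0.0 0.045
[339 179   7   5  27] -0.066 -0.054 -0.13 -0.113 0.026
[347 181   4   5  13] -0.068 -0.056 -0.142 -0.134 0.026
[337 190   7   8  35] -0.105 -0.086 -0.131 -0.113 0.021
[0.50703198 0.26166936 0.03966191] [ 0.15296933  0.12055459 -1.32503712]
```

View pics/t1.png

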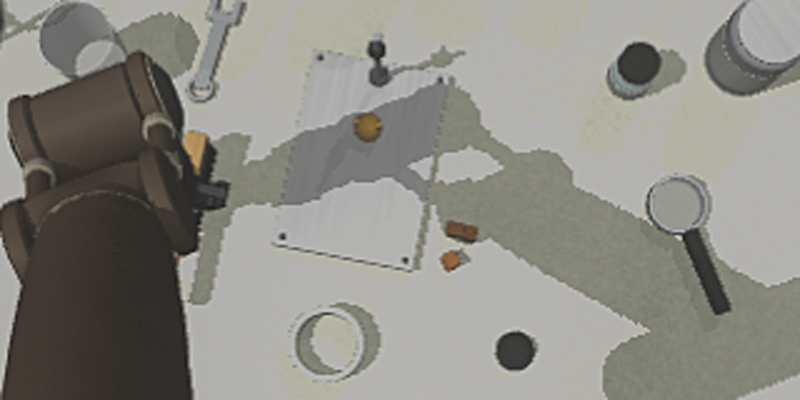

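The scraps lie at crop (450,260), (455,228) and (470,235), on the bench at least 30 mm from the plate. The brush is over clear bench, so I set it down.

{"name": "send_rows", "arguments": {
  "moves": [
    {"travel":[0,0,-0.005],"roll":0},
    {"travel":[0,0,-0.0085],"roll":0},
    {"travel":[0,0,-0.009],"roll":0},
    {"travel":[0,0,-0.009],"roll":0}
  ]
}}

```text
t: 9.72
tcp_pos: [0.5075, 0.2622, 0.0314]
tool_rot: [0.0, 0.082, 0.997, 0.0]
ft_force: [0.3, 1.0, -1.4]
grip_width: 0.0226
grasp_force: 91.8
```

{"name": "send_rows", "arguments": {
  "moves": [
    {"travel":[0,0,0],"roll":0},
    {"travel":[0,0,0],"roll":0},
    {"travel":[0,0,0],"roll":0},
    {"travel":[0,0,0],"roll":0},
    {"travel":[0,0,0],"roll":0},
    {"travel":[0,0,0.03],"roll":0},
    {"travel":[0,0,0.08],"roll":0},
    {"travel":[0,0,0.13],"roll":0},
    {"travel":[0,0,0.18],"roll":0},
    {"travel":[0,0,0.2],"roll":0}
  ],
  "grip": -1
}}

```text
t: 10.98
tcp_pos: [0.5093, 0.263, 0.2356]
tool_rot: [0.003, 0.082, 0.997, 0.002]
ft_force: [1.1, -0.4, -0.5]
grip_width: 0.0855
grasp_force: 0.0
```

```bash
cat > collar.py <<'E'
from h import *
import pickle,sys
def prof(c,ctr=(.661,.053)):
    P=c['P'];Z=P[...,2];g=c['img'].mean(2)
    m=(np.hypot(P[...,0]-ctr[0],P[...,1]-ctr[1])<.025)&(Z>.03)&(Z<.16)
    for k in np.arange(.03,.152,.004):
        s=m&(abs(Z-k)<.002)
        if s.sum()>1:
            v,u=np.nonzero(s); print(round(k,3),s.sum(),g[s].mean().round(0),P[s][:,:2].mean(0).round(4),'u',u.min(),u.max(),'v',v.min(),v.max())
if __name__=='__main__':
    c=cam(sys.argv[1]); print(c['o'],[np.round(proj(c,(.661,.053,z))) for z in (.02,.08,.142)]); save('col_%s.png'%sys.argv[2],c['img']); pickle.dump(c,open('col_%s.pkl'%sys.argv[2],'wb')); prof(c)
    print(arm.get_state()['q'].round(3))
E
python3 collar.py wrist a
python3 - <<'E'
from collar import *
prof(pickle.load(open('scene.pkl','rb')))
E
```

```text
[0.44459968 0.27329557 0.3785118 ] [array([191., 300.]), array([171., 329.]), array([142., 370.])]
0.118 9 88.0 [0.6603 0.0556] u 153 158 v 351 355
0.122 25 88.0 [0.6593 0.0551] u 150 157 v 351 357
0.126 24 94.0 [0.6596 0.0561] u 148 155 v 355 361
0.13 29 86.0 [0.6592 0.0555] u 145 153 v 357 362
0.134 31 88.0 [0.6599 0.0558] u 143 152 v 361 367
0.138 30 87.0 [0.6597 0.0555] u 141 149 v 364 370
0.142 57 137.0 [0.6609 0.0537] u 138 147 v 367 374
[ 0.401  0.2    1.757 -0.     1.175 -1.005]
0.034 2 84.0 [0.6671 0.0552] u 345 346 v 267 267
0.038 6 99.0 [0.6665 0.0565] u 345 347 v 265 266
0.046 4 102.0 [0.6664 0.0557] u 345 347 v 263 264
0.05 3 117.0 [0.6675 0.0578] u 346 347 v 262 264
0.054 3 93.0 [0.666  0.0546] u 345 346 v 261 262
0.058 2 106.0 [0.6673 0.0572] u 346 347 v 261 261
0.062 4 100.0 [0.6666 0.0554] u 345 347 v 259 260
0.066 4 109.0 [0.6665 0.0572] u 346 347 v 258 259
0.07 4 98.0 [0.6649 0.0561] u 345 347 v 256 258
0.074 2 87.0 [0.6671 0.0557] u 346 346 v 256 257
0.078 4 84.0 [0.6664 0.0551] u 345 347 v 255 256
0.102 9 63.0 [0.6711 0.0552] u 342 350 v 248 254
0.106 26 71.0 [0.6703 0.0556] u 342 350 v 244 253
0.11 20 45.0 [0.6668 0.0551] u 343 350 v 245 249
0.114 4 72.0 [0.6656 0.0539] u 344 347 v 245 246
0.118 4 81.0 [0.6662 0.055 ] u 345 347 v 244 245
0.122 3 105.0 [0.6651 0.0566] u 345 348 v 242 244
0.126 7 104.0 [0.6654 0.0556] u 345 348 v 241 243
0.13 3 112.0 [0.665  0.0572] u 346 348 v 240 241
0.134 3 100.0 [0.6661 0.0547] u 345 347 v 240 240
0.138 7 113.0 [0.6659 0.0553] u 345 348 v 238 239
0.142 7 149.0 [0.6635 0.0565] u 345 348 v 236 238
```

The collar spans roughly z = 0.100 to 0.111, with its middle near 0.106. I'll get a closer side view before fetching the loupe.

{"name": "send_rows", "arguments": {
  "moves": [
    {"travel":[0.02,-0.05,0.0],"roll":0},
    {"travel":[0.166,-0.378,0],"roll":0},
    {"travel":[0.166,-0.378,0],"roll":0},
    {"travel":[0.166,-0.378,0],"roll":0},
    {"travel":[0.166,-0.378,0],"roll":0},
    {"travel":[0.166,-0.378,0],"roll":0},
    {"travel":[0.166,-0.378,0],"roll":0},
    {"travel":[0.166,-0.378,0],"roll":0},
    {"travel":[0.166,-0.378,-0.05],"roll":0},
    {"travel":[0.166,-0.378,-0.095],"roll":0},
    {"travel":[0.166,-0.378,-0.095],"roll":0},
    {"travel":[0.166,-0.378,-0.095],"roll":0}
  ]
}}

```text
t: 12.52
tcp_pos: [0.6741, -0.1151, 0.1374]
tool_rot: [0.001, 0.082, 0.997, 0.0]
ft_force: [0.8, 0.6, 0.7]
grip_width: 0.0854
grasp_force: 0.0
```

```bash
python3 collar.py wrist b
python3 - <<'E'
from h import *; import pickle
c=pickle.load(open('col_b.pkl','rb'));P=c['P'];Z=P[...,2]
u,v=map(int,proj(c,(.661,.053,.1))); 
save('colcrop.png',cv2.resize(c['img'][max(0,v-120):v+120,max(0,u-160):u+160],(800,600),interpolation=cv2.INTER_CUBIC)); print(max(0,u-160),max(0,v-120))
C=np.array([.5664,.0694]);d=np.radians(-9.5);U=np.array([np.cos(d),np.sin(d)]);V=np.array([-U[1],U[0]])
a=(P[...,:2]-C)@U;w=(P[...,:2]-C)@V
m=(a>0)&(a<.08)&(w<-.03)&(w>-.07); print('plate z',np.median(Z[m]),m.sum())
m=(abs(a-.035)<.02)&(abs(w)<.02)&(Z>.02)&(Z<.045); print('cap',P[m].mean(0),np.percentile(Z[m],[50,95,99]),m.sum())
E
```

```text
[ 0.61005674 -0.10450683  0.28065523] [array([501., 148.]), array([553., 157.]), array([646., 173.])]
0.03 13 65.0 [0.6611 0.0498] u 504 508 v 147 155
0.034 30 65.0 [0.6611 0.0501] u 505 513 v 147 155
0.038 34 72.0 [0.661  0.0503] u 509 516 v 147 156
0.042 26 68.0 [0.6614 0.0502] u 511 518 v 148 157
0.046 37 73.0 [0.6611 0.0505] u 515 523 v 148 158
0.05 35 67.0 [0.6612 0.0503] u 517 526 v 148 158
0.054 33 67.0 [0.6613 0.0503] u 521 528 v 149 158
0.058 33 71.0 [0.661  0.0504] u 525 532 v 149 160
0.062 44 69.0 [0.6609 0.0501] u 528 537 v 150 160
0.066 43 69.0 [0.6614 0.0501] u 531 539 v 151 161
0.07 46 69.0 [0.6609 0.0504] u 534 545 v 151 161
0.074 48 68.0 [0.6611 0.0505] u 540 548 v 152 162
0.078 45 68.0 [0.6612 0.0504] u 543 551 v 152 163
0.082 51 68.0 [0.6609 0.0502] u 548 558 v 153 164
0.086 60 66.0 [0.661  0.0503] u 551 561 v 154 165
0.09 57 68.0 [0.661  0.0504] u 556 565 v 154 166
0.094 16 58.0 [0.6611 0.0496] u 561 564 v 156 164
0.098 4 88.0 [0.6617 0.0461] u 564 567 v 154 176
0.102 153 31.0 [0.6601 0.0462] u 563 583 v 147 190
0.106 311 58.0 [0.6663 0.0476] u 566 603 v 147 192
0.11 637 32.0 [0.6612 0.0506] u 571 604 v 148 192
0.114 76 64.0 [0.6608 0.0505] u 588 600 v 159 172
0.118 97 65.0 [0.6612 0.0503] u 593 606 v 160 174
0.122 89 70.0 [0.6607 0.0504] u 598 614 v 161 175
0.126 113 69.0 [0.6611 0.0502] u 605 620 v 162 176
0.13 111 69.0 [0.6609 0.0505] u 612 628 v 163 177
0.134 119 69.0 [0.6611 0.0504] u 619 634 v 164 179
0.138 120 68.0 [0.661  0.0504] u 626 639 v 165 181
0.142 55 65.0 [0.6618 0.0495] u 634 639 v 168 181
[-0.233  0.508  1.551  0.     1.079 -1.64 ]
416 40
plate z 0.01269125879149452 4412
cap [0.60117356 0.06012956 0.02933033] [0.02953445 0.03828405 0.03941808] 1324
```

View pics/colcrop.png

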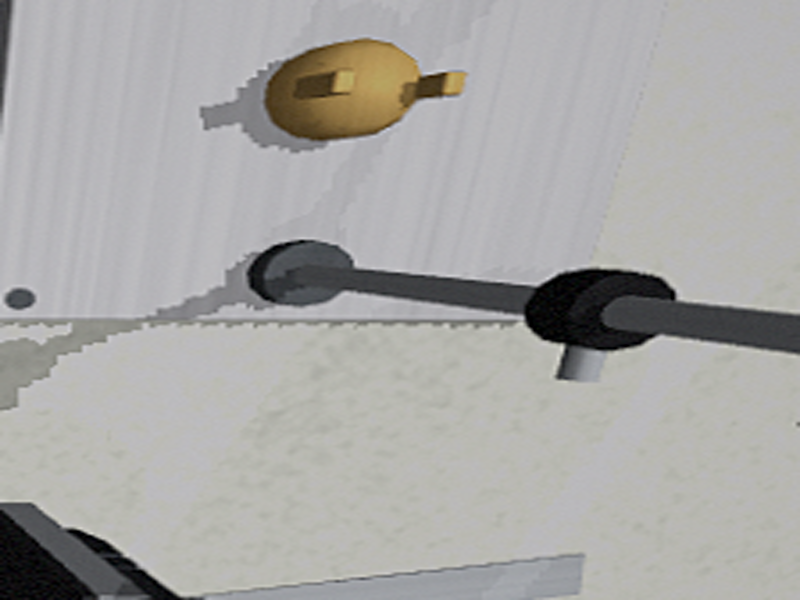

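The crop shows the collar at (600,305) on the post, with a set screw pointing away from the cap (580,362), and the two-horned brass cap at (350,85). Next I get the exact collar height, then go over the loupe.

Run:
```python
from h import *; import pickle
c=pickle.load(open('col_b.pkl','rb'));P=c['P'];Z=P[...,2];g=c['img'].mean(2)
r=np.hypot(P[...,0]-.661,P[...,1]-.054)
m=(r<.014)&(g<50)&(Z>.09)&(Z<.12)
h,e=np.histogram(Z[m],np.arange(.095,.12,.001)); print(list(zip(e.round(3),h)))
print('top face',np.median(Z[m&(r>.0055)&(r<.009)]),'side 1%',np.percentile(Z[m&(r>.0085)],[0.5,1,3]))
t=pickle.load(open('top.pkl','rb'));P=t['P']
m=(P[...,2]>.01)&(np.hypot(P[...,0]-.48,P[...,1]+.31)<.12)
Q=P[m];print(len(Q))
rim=Q[Q[:,0]>.465]; (cx,cy),r=cv2.minEnclosingCircle(rim[:,:2].astype(np.float32)); print('rim',cx,cy,r)
hd=Q[Q[:,0]<.455]; vx=cv2.fitLine(hd[:,:2].astype(np.float32),cv2.DIST_L2,0,.01,.01).ravel(); print('handle',vx,np.degrees(np.arctan2(vx[1],vx[0])),hd.min(0),hd.max(0))
print(arm.get_state()['q'],arm.get_state()['tcp_pos'])
```

```text
[(np.float64(0.095), np.int64(0)), (np.float64(0.096), np.int64(0)), (np.float64(0.097), np.int64(0)), (np.float64(0.098), np.int64(0)), (np.float64(0.099), np.int64(2)), (np.float64(0.1), np.int64(16)), (np.float64(0.101), np.int64(23)), (np.float64(0.102), np.int64(37)), (np.float64(0.103), np.int64(41)), (np.float64(0.104), np.int64(39)), (np.float64(0.105), np.int64(37)), (np.float64(0.106), np.int64(47)), (np.float64(0.107), np.int64(46)), (np.float64(0.108), np.int64(105)), (np.float64(0.109), np.int64(261)), (np.float64(0.11), np.int64(164)), (np.float64(0.111), np.int64(9)), (np.float64(0.112), np.int64(0)), (np.float64(0.113), np.int64(0)), (np.float64(0.114), np.int64(1)), (np.float64(0.115), np.int64(0)), (np.float64(0.116), np.int64(1)), (np.float64(0.117), np.int64(1)), (np.float64(0.118), np.int64(0))]
top face 0.10975105389326259 side 1% [0.10005724 0.10027964 0.10086881]
609
rim 0.511820912361145 -0.2994834780693054 0.04988783597946167
handle [ 0.9101099   0.41436696  0.42843604 -0.3290068 ] 24.479458 [ 0.40048044 -0.34835959  0.01091832] [ 0.45447459 -0.31071854  0.02877781]
[-2.33118721e-01  5.08302916e-01  1.55088855e+00  1.62278038e-04
  1.07853071e+00 -1.63994817e+00] [ 0.6750618  -0.11552762  0.13872958]
```

{"name": "send_rows", "arguments": {
  "moves": [
    {"travel":[0,0,0.05],"roll":-0.15},
    {"travel":[0,0,0.08],"roll":-0.3},
    {"travel":[-0.22,-0.2,0.08],"roll":-2.55},
    {"travel":[-0.22,-0.2,0.08],"roll":-2.55},
    {"travel":[-0.22,-0.2,0.08],"roll":-2.55},
    {"travel":[-0.22,-0.2,0.08],"roll":-2.55},
    {"travel":[-0.22,-0.2,0.08],"roll":-2.55},
    {"travel":[-0.22,-0.2,0.08],"roll":-2.55},
    {"travel":[-0.22,-0.2,0.08],"roll":-2.55},
    {"travel":[-0.22,-0.2,0.08],"roll":-2.55},
    {"travel":[-0.22,-0.2,0.08],"roll":-2.55},
    {"travel":[-0.22,-0.2,0.08],"roll":-2.55}
  ]
}}

```text
t: 14.08
tcp_pos: [0.4549, -0.3168, 0.2197]
tool_rot: [0.003, 0.922, 0.387, 0.001]
ft_force: [-0.1, -0.1, -0.5]
grip_width: 0.0856
grasp_force: 0.0
```

```bash
cat > loupe.py <<'E'
from h import *
c=cam('wrist'); s=arm.get_state(); q=s['tool_rot']; print(s['tcp_pos'],'yaw',np.degrees(2*np.arctan2(q[2],q[1])))
P=c['P'];Z=P[...,2]; save('lp.png',c['img'])
near=(np.hypot(P[...,0]-.47,P[...,1]+.315)<.14)
print('bench',np.median(Z[near&(abs(Z)<.004)]))
m=near&(Z>.008)&(Z<.03)
n,l,st,ce=cv2.connectedComponentsWithStats(m.astype(np.uint8)); i=1+np.argmax(st[1:,4]); m=l==i; print(st[i])
Q=P[m]; h=Q[Q[:,2]>.0195]; r=cv2.minAreaRect(h[:,:2].astype(np.float32)*1000); print('handle',r,len(h),np.median(h[:,2]))
rim=Q[(Q[:,2]>.0135)&(Q[:,2]<.0185)][:,:2]
A=np.c_[2*rim,np.ones(len(rim))]
for _ in range(3):
    x=np.linalg.lstsq(np.c_[2*rim,np.ones(len(rim))],(rim**2).sum(1),rcond=None)[0]; R_=np.sqrt(x[2]+x[0]**2+x[1]**2)
    d=np.hypot(*(rim-x[:2]).T)-R_; rim=rim[abs(d)<max(.006,2*d.std())] 
print('rim',x[:2],R_,len(rim)); 
hc=np.array(r[0])/1000; d=x[:2]-hc; print('axis from hc to rim',np.degrees(np.arctan2(d[1],d[0])),np.linalg.norm(d))
E
python3 loupe.py
```

```text
[ 0.45495418 -0.31680466  0.21964953] yaw 45.37645558105108
bench 0.0007145072861756141
[ 297   88   76  133 3792]
handle ((449.3329162597656, -321.4265441894531), (98.89701080322266, 15.85336971282959), 22.88724708557129) 1047 0.022461924706842606
rim [ 0.52436128 -0.28943411] 0.0309414853007157 719
axis from hc to rim 23.09361917535566 0.08156452186960216
```

{"name": "send_rows", "arguments": {
  "moves": [
    {"travel":[0.0095,0.002,-0.04],"roll":-0.18},
    {"travel":[0.0095,0.002,-0.09],"roll":-0.36},
    {"travel":[0.0095,0.002,-0.14],"roll":-0.39},
    {"travel":[0.0095,0.002,-0.18],"roll":-0.39},
    {"travel":[0.0095,0.002,-0.19],"roll":-0.39},
    {"travel":[0.0095,0.002,-0.19],"roll":-0.39}
  ]
}}

```text
t: 14.88
tcp_pos: [0.464, -0.3146, 0.0276]
tool_rot: [0.001, 0.979, 0.205, 0.001]
ft_force: [0.5, -0.4, 0.1]
grip_width: 0.0853
grasp_force: 0.0
```

```bash
python3 loupe.py
```

```text
[ 0.46465514 -0.31511702  0.0284157 ] yaw 23.64577265004184
bench 0.0007234705218432114
[  256    51   130   277 17529]
handle ((454.3901672363281, -319.1770935058594), (88.70075225830078, 15.99443531036377), 22.892030715942383) 3976 0.02251753721505456
rim [ 0.52439496 -0.2894791 ] 0.030851052566659296 3856
axis from hc to rim 22.98801468757913 0.0760436801007259
```

{"name": "send_rows", "arguments": {
  "moves": [
    {"travel":[-0.0015,0,-0.01],"roll":-0.012},
    {"travel":[-0.0015,0,-0.018],"roll":-0.012},
    {"travel":[-0.0015,0,-0.0235],"roll":-0.012},
    {"travel":[-0.0015,0,-0.0235],"roll":-0.012},
    {"travel":[-0.0015,0,-0.0235],"roll":-0.012}
  ]
}}

```text
t: 15.55
tcp_pos: [0.4614, -0.3139, 0.0027]
tool_rot: [-0.0, 0.98, 0.199, -0.0]
ft_force: [0.2, 0.6, -0.2]
grip_width: 0.0855
grasp_force: 0.0
```

{"name": "send_rows", "arguments": {
  "moves": [
    {"travel":[0,0,0],"roll":0},
    {"travel":[0,0,0],"roll":0},
    {"travel":[0,0,0],"roll":0},
    {"travel":[0,0,0],"roll":0},
    {"travel":[0,0,0],"roll":0},
    {"travel":[0,0,0],"roll":0},
    {"travel":[0,0,0],"roll":0},
    {"travel":[0,0,0],"roll":0},
    {"travel":[0,0,0],"roll":0},
    {"travel":[0,0,0],"roll":0}
  ],
  "grip": 1
}}

```text
t: 16.8
tcp_pos: [0.4618, -0.3141, 0.0031]
tool_rot: [0.0, 0.98, 0.199, 0.0]
ft_force: [-0.7, -0.7, 4.3]
grip_width: 0.0148
grasp_force: 61.4
```

{"name": "send_rows", "arguments": {
  "moves": [
    {"travel":[0,0,0.01],"roll":0},
    {"travel":[0,0,0.04],"roll":0},
    {"travel":[0,0,0.08],"roll":0},
    {"travel":[0,0,0.12],"roll":0},
    {"travel":[0,0,0.16],"roll":0},
    {"travel":[0,0,0.17],"roll":0},
    {"travel":[0,0,0.17],"roll":0},
    {"travel":[0,0,0.17],"roll":0}
  ]
}}

```text
t: 17.8
tcp_pos: [0.4599, -0.3127, 0.1704]
tool_rot: [-0.002, 0.98, 0.199, -0.001]
ft_force: [-0.3, -0.1, -1.1]
grip_width: 0.0143
grasp_force: 60.8
```

```bash
cat > held.py <<'E'
from h import *
c=cam('wrist'); s=arm.get_state(); q=s['tool_rot']; t=s['tcp_pos']; yaw=2*np.arctan2(q[2],q[1]); print('tcp',t.round(4),'yaw',np.degrees(yaw).round(2),'q',q)
P=c['P']; save('held.png',c['img']); U=np.array([np.cos(yaw),np.sin(yaw)]);V=np.array([-U[1],U[0]])
a=(P[...,:2]-t[:2])@U; w=(P[...,:2]-t[:2])@V; z=P[...,2]-t[2]
m=(abs(z-.012)<.015)&(np.hypot(a-.067,w)<.045)
# rim top face: plane
rm=m&(np.hypot(a-.067,w)>.026); 
x=np.linalg.lstsq(np.c_[a[rm],w[rm],np.ones(rm.sum())],z[rm],rcond=None)[0]
for _ in range(5):
    res=z-(a*x[0]+w*x[1]+x[2]); g=rm&(abs(res)<.0012); x=np.linalg.lstsq(np.c_[a[g],w[g],np.ones(g.sum())],z[g],rcond=None)[0]
print('rim plane slopes deg (along x, along y)',np.degrees(x[:2]).round(2),'n',g.sum(),'rimtop z rel tcp at lens',x@[.067,0,1])
pts=np.c_[a[g],w[g]].astype(np.float32)*1000; print('enclosing',cv2.minEnclosingCircle(pts),'a range',pts.min(0),pts.max(0))
e=cv2.fitEllipse(cv2.convexHull(pts)); print('hull ellipse',e)
hm=(abs(w)<.006)&(a<.028)&(a>-.07)&(abs(z-.02)<.01); 
for k in np.arange(-.07,.03,.01):
    k2=hm&(abs(a-k)<.003); 
    if k2.sum()>10: print(round(k,2),np.median(z[k2]).round(4),k2.sum())
(ex,ey)=e[0]; L=t[:2]+U*ex/1000+V*ey/1000; print('lens world',L,'rim mid z',t[2]+x@[ex/1000,ey/1000,1]-.008)
C=np.array([.5664,.0694]);d=np.radians(-9.5);X=np.array([np.cos(d),np.sin(d)]);print('expected cap',C+.035*X,'travel to cap',C+.035*X-L)
Q=P[(np.hypot(P[...,0]-.6009,P[...,1]-.0636)<.03)&(P[...,2]>.02)&(P[...,2]<.045)]
if len(Q)>50: print('cap seen',Q.mean(0),cv2.minEnclosingCircle(Q[:,:2].astype(np.float32)),len(Q))
E
python3 held.py
```

```text
tcp [ 0.46   -0.3127  0.1703] yaw 22.91 q [-0.00178363  0.98008541  0.1985629  -0.00147727]
rim plane slopes deg (along x, along y) [-0.42  0.29] n 4564 rimtop z rel tcp at lens 0.013178065131062594
enclosing ((66.82795715332031, -0.6337333917617798), 34.3610954284668) a range [ 33.33965  -33.787777] [100.90454  33.13585]
hull ellipse ((67.31524658203125, -0.40455150604248047), (66.78746032714844, 67.64437103271484), 87.6971206665039)
-0.03 0.0197 243
-0.02 0.0197 254
-0.01 0.0196 275
0.0 0.0195 299
0.01 0.0195 306
0.02 0.0195 327
lens world [ 0.52217269 -0.28686519] rim mid z 0.17549815371727664
expected cap [0.60092    0.06362333] travel to cap [0.0787473  0.35048852]
```

{"name": "send_rows", "arguments": {
  "moves": [
    {"travel":[0.006,0.02,0.01],"roll":0.03},
    {"travel":[0.018,0.06,0.02],"roll":0.09},
    {"travel":[0.03,0.1,0.02],"roll":0.15},
    {"travel":[0.042,0.14,0.02],"roll":0.21},
    {"travel":[0.054,0.18,0.02],"roll":0.27},
    {"travel":[0.066,0.22,0.02],"roll":0.33},
    {"travel":[0.078,0.26,0.02],"roll":0.39},
    {"travel":[0.09,0.3,0.02],"roll":0.44},
    {"travel":[0.095,0.318,0.02],"roll":0.47},
    {"travel":[0.097,0.325,0.02],"roll":0.47},
    {"travel":[0.097,0.325,0.02],"roll":0.47},
    {"travel":[0.097,0.325,0.02],"roll":0.47}
  ]
}}

```text
t: 19.35
tcp_pos: [0.5581, 0.0101, 0.1927]
tool_rot: [0.0, 0.907, 0.421, -0.0]
ft_force: [-0.1, -0.3, -1.1]
grip_width: 0.0149
grasp_force: 60.7
```

```bash
python3 held.py
```

```text
tcp [0.5582 0.0101 0.1927] yaw 49.75 q [ 1.02343009e-04  9.07233046e-01  4.20628270e-01 -2.20902931e-04]
rim plane slopes deg (along x, along y) [-0.31  0.05] n 4602 rimtop z rel tcp at lens 0.013153760741067777
enclosing ((66.56229400634766, -0.513117790222168), 34.435752868652344) a range [ 33.033897 -33.9018  ] [100.668884  32.936504]
hull ellipse ((67.12470245361328, -0.5204992294311523), (66.6684341430664, 67.68022918701172), 97.26800537109375)
-0.03 0.0196 232
-0.02 0.0196 261
-0.01 0.0196 281
0.0 0.0195 286
0.01 0.0195 302
0.02 0.0195 329
lens world [0.60194914 0.06094799] rim mid z 0.1978815289483255
expected cap [0.60092    0.06362333] travel to cap [-0.00102915  0.00267534]
```

{"name": "send_rows", "arguments": {
  "moves": [
    {"travel":[-0.001,0.0027,-0.005],"roll":0},
    {"travel":[-0.001,0.0027,-0.02],"roll":0},
    {"travel":[-0.001,0.0027,-0.035],"roll":0},
    {"travel":[-0.001,0.0027,-0.05],"roll":0},
    {"travel":[-0.001,0.0027,-0.065],"roll":0},
    {"travel":[-0.001,0.0027,-0.08],"roll":0},
    {"travel":[-0.001,0.0027,-0.09],"roll":0},
    {"travel":[-0.001,0.0027,-0.0937],"roll":0},
    {"travel":[-0.001,0.0027,-0.0937],"roll":0},
    {"travel":[-0.001,0.0027,-0.0937],"roll":0}
  ]
}}

```text
t: 20.65
tcp_pos: [0.5581, 0.0138, 0.0997]
tool_rot: [0.0, 0.907, 0.421, 0.001]
ft_force: [0.4, 0.2, -0.9]
grip_width: 0.0143
grasp_force: 60.7
```

```bash
python3 held.py
python3 - <<'E'
from collar import *
c=cam('wrist'); pickle.dump(c,open('fin.pkl','wb')); print([np.round(proj(c,(.662,.0535,z))) for z in (.1,.11,.142)]); prof(c,(.662,.0535))
s=cam('scene'); pickle.dump(s,open('fins.pkl','wb'))
A=cv2.resize(c['img'],(640,400)); B=cv2.resize(s['img'][200:290,280:424],(320,200),interpolation=cv2.INTER_CUBIC)
o=np.zeros((600,640,3),np.uint8); o[:400]=A; o[400:,:320]=B; save('fin.png',o)
E
```

```text
tcp [0.558  0.0138 0.0998] yaw 49.84 q [3.41034664e-04 9.06910491e-01 4.21322725e-01 6.36691607e-04]
rim plane slopes deg (along x, along y) [-0.2  -0.02] n 4619 rimtop z rel tcp at lens 0.013291923212197066
enclosing ((66.47185516357422, -0.6879835724830627), 34.37797164916992) a range [ 32.98799  -34.166733] [100.81988   32.896244]
hull ellipse ((67.01927947998047, -0.5980162620544434), (66.73190307617188, 67.79252624511719), 88.82485961914062)
-0.03 0.0195 234
-0.02 0.0195 266
-0.01 0.0196 277
0.0 0.0196 290
0.01 0.0195 309
0.02 0.0196 338
lens world [0.60172503 0.06466127] rim mid z 0.10507075864283202
expected cap [0.60092    0.06362333] travel to cap [-0.00080503 -0.00103794]
[array([437.,  48.]), array([446.,  43.]), array([488.,  17.])]
0.03 11 82.0 [0.6586 0.0535] u 391 397 v 70 79
0.034 17 85.0 [0.6586 0.0541] u 392 397 v 68 78
0.038 21 82.0 [0.6586 0.0537] u 393 399 v 67 78
0.042 28 86.0 [0.6587 0.0542] u 395 401 v 65 77
0.046 16 83.0 [0.6587 0.0537] u 397 403 v 66 76
0.05 30 82.0 [0.6586 0.0537] u 398 406 v 63 75
0.054 26 83.0 [0.6586 0.054 ] u 400 407 v 62 74
0.058 35 89
[... 302 characters left out ...]
4 ] u 414 421 v 54 65
0.086 4 40.0 [0.6582 0.0545] u 417 419 v 57 62
0.098 3 19.0 [0.6541 0.0508] u 417 434 v 56 71
0.102 113 29.0 [0.6544 0.0553] u 416 444 v 26 71
0.106 155 18.0 [0.6544 0.0545] u 418 464 v 21 70
0.11 1237 31.0 [0.6597 0.0539] u 420 467 v 19 69
0.114 94 83.0 [0.6588 0.0541] u 437 454 v 32 52
0.118 107 82.0 [0.6588 0.0539] u 442 458 v 29 50
0.122 102 82.0 [0.6589 0.0539] u 446 462 v 26 48
0.126 115 81.0 [0.6587 0.0538] u 451 466 v 24 45
0.13 124 88.0 [0.6588 0.0542] u 456 474 v 19 43
0.134 164 85.0 [0.6587 0.0538] u 460 480 v 15 41
0.138 177 83.0 [0.6588 0.0539] u 466 485 v 10 37
0.142 650 162.0 [0.6613 0.0535] u 472 502 v 4 34
0.146 17 179.0 [0.6611 0.0534] u 480 499 v 7 30
```

View pics/fin.png

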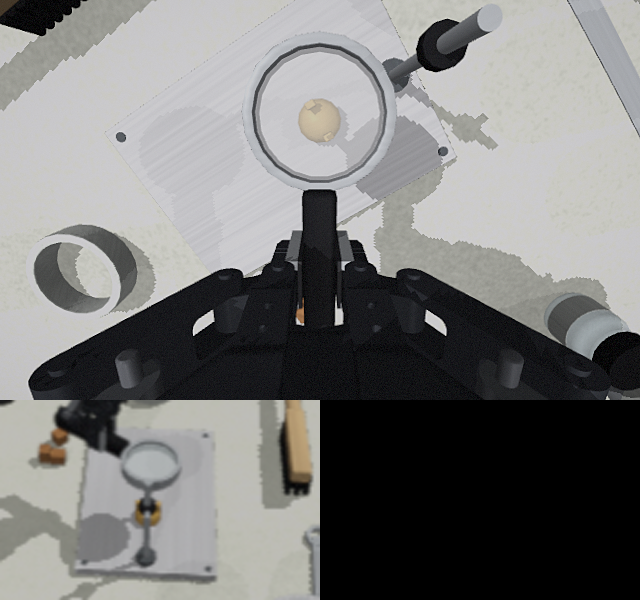

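Run:
```python
from collar import *
c=pickle.load(open('fin.pkl','rb'));P=c['P'];Z=P[...,2];im=c['img'];g=im.mean(2)
r=np.hypot(P[...,0]-.6615,P[...,1]-.0537)
m=(g<50)&(r<.0095)&(r>.006)&(Z>.107)&(Z<.113);print('collar top',np.median(Z[m]),m.sum())
m=(g<50)&(r<.0145)&(Z>.096)&(Z<.113);print('side low',np.percentile(Z[m],[.3,.5,1,2]))
m=(r<.0035)&(Z>.135);print('post top',np.median(Z[m]),P[m].mean(0),m.sum())
hsv=cv2.cvtColor(im,cv2.COLOR_RGB2HSV); k=(hsv[...,1]>45)&(hsv[...,0]<28); k[:80]=0;k[160:]=0;k[:,:280]=0;k[:,360:]=0
v,u=np.nonzero(k); (uc,vc),R_=cv2.minEnclosingCircle(np.c_[u,v].astype(np.float32)); print('cap px',u.mean(),v.mean(),uc,vc,R_)
for z in (.026,.03,.034):
    D=c['D'][int(round(v.mean())),int(round(u.mean()))]; print(z,c['o']+D*(z-c['o'][2])/D[2])
q=cam('top');P=q['P'];H=cv2.cvtColor(q['img'],cv2.COLOR_RGB2HSV)
t=pickle.load(open('top.pkl','rb'));Pt=t['P'];hh=cv2.cvtColor(t['img'],cv2.COLOR_RGB2HSV)
k=(hh[...,1]>110)&(np.hypot(Pt[...,0]-.6,Pt[...,1]-.064)<.025)&(Pt[...,2]>.025);print('cap top-cam',Pt[k].mean(0),cv2.minEnclosingCircle(Pt[k][:,:2].astype(np.float32)))
```

```text
collar top 0.10970389728249 844
side low [0.10049328 0.10079939 0.10125302 0.10204079]
post top 0.14249970861757483 [0.66100417 0.05400343 0.14183369] 543
cap px 316.97707006369427 119.68025477707006 318.5 120.5 21.8289794921875
0.026 [0.5998187  0.06454558 0.026     ]
0.03 [0.59983775 0.06453231 0.03      ]
0.034 [0.5998568  0.06451904 0.034     ]
cap top-cam [0.5989062  0.06364655 0.03065527] ((0.5988215208053589, 0.06311051547527313), 0.013945487327873707)
```

The picture shows the cap inside the rim at (319,120) and the collar on the post at (440,45), with clearance between the collar and the rim. I make a small final trim and let it settle.

{"name": "send_rows", "arguments": {
  "moves": [
    {"travel":[-0.0014,-0.0006,-0.0004],"roll":0},
    {"travel":[-0.0014,-0.0006,-0.0004],"roll":0},
    {"travel":[-0.0014,-0.0006,-0.0004],"roll":0},
    {"travel":[-0.0014,-0.0006,-0.0004],"roll":0},
    {"travel":[-0.0014,-0.0006,-0.0004],"roll":0},
    {"travel":[-0.0014,-0.0006,-0.0004],"roll":0}
  ]
}}

```text
t: 21.6
tcp_pos: [0.556, 0.0133, 0.0986]
tool_rot: [-0.0, 0.907, 0.421, -0.0]
ft_force: [-0.4, -0.3, -1.0]
grip_width: 0.0146
grasp_force: 60.7
```

```bash
python3 held.py | grep -E "tcp|slopes|lens"
```

```text
tcp [0.556  0.0132 0.0986] yaw 49.83 q [-2.12394144e-05  9.06928487e-01  4.21284605e-01 -2.99205822e-05]
rim plane slopes deg (along x, along y) [-0.22  0.11] n 4642 rimtop z rel tcp at lens 0.013241493698171158
lens world [0.59978    0.06415009] rim mid z 0.10388931191609374
```

```bash
python3 -c "
from rig import arm
print(arm.finish_job())"
```

```text
the job is handed in; nothing more can be done
None
```

The job is handed in at about 22 s: all three scraps are swept onto the bench, the brush is set down clear of the plate, and the loupe is held level over the air cap. In the last check the lens measured within about 1 mm of the cap's centre and of the collar's mid-height.

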